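Show which wheel goes on the buffer

TASK

Show your workmate at the bench buffer which wheel to mount and where: press the push button on the call box to get attention and let it go, then point straight down at the hub of the middle-sized of the three loose wheels lying on the bench, keeping the fingertips one to three centimetres above the middle of the hub for two seconds. Then point down from above in the same way at the middle of the buffer's empty spindle end, the one without a wheel, and finish there, still pointing. Only the button may be touched: do not touch, lift or shift any wheel or the buffer, do not point at any other wheel on the way, and leave the other things on the bench where they are.

Things in the scene. Friction and masses are not known exactly. Their poses are not given: they have to be found in the camera images.
- call (a joint): push button of the call box, travel in m: 0 released, 0.006 fully pressed; a spring pushes it back, about 5 N when fully down; it counts as pressed from 0.0045
- call_top (a point): centre of the top face of the released round grey push button, 28 mm in diameter, pressed straight down. It sits in a black housing on the call box, a grey box 100 x 90 x 40 mm fixed on the bench left of the wheels, with a small clear lamp dome 48 mm beyond the button
- wheel_large: the largest of the three loose fibre wheels that lie flat on the bench in a row in front of the buffer, in any order: disc 130 mm in diameter, 20 mm thick, with a steel hub flange 32 mm across in the middle whose top is 24 mm above the bench. Origin: centre of the underside; z up
- wheel_medium: the middle-sized of the three loose fibre wheels that lie flat on the bench in a row in front of the buffer, in any order: disc 95 mm in diameter, 20 mm thick, with a steel hub flange 32 mm across in the middle whose top is 24 mm above the bench. Origin: centre of the underside; z up
- wheel_small: the smallest of the three loose fibre wheels that lie flat on the bench in a row in front of the buffer, in any order: disc 60 mm in diameter, 20 mm thick, with a steel hub flange 32 mm across in the middle whose top is 24 mm above the bench. Origin: centre of the underside; z up
- wheel_large_hub (a point): centre of the top face of the hub of wheel_large, 24 mm above the bench
- wheel_medium_hub (a point): centre of the top face of the hub of wheel_medium, 24 mm above the bench
- wheel_small_hub (a point): centre of the top face of the hub of wheel_small, 24 mm above the bench
- buffer: green bench buffer, fixed: foot 150 x 170 x 30 mm, motor 130 mm in diameter and 160 mm long along its y axis, spindle axis 130 mm above the bench, highest point of the motor 195 mm. One spindle end comes out at each side (+y and -y). Origin: centre of the foot's underside
- bare: the empty spindle end of the buffer, without a wheel: threaded steel shaft 20 mm in diameter, 100 mm long, level, along its y axis, on either side of the motor (it varies). Origin: middle of its length on the axis, 150 mm from the motor's middle, 130 mm above the bench; z up. The shaft's near end is 20 mm from the motor
- bare_top (a point): top of the empty spindle end at the middle of its length, 140 mm above the bench
- mounted: the other spindle end, which already carries a wheel 120 mm in diameter and 24 mm thick, held by steel flanges and nuts, standing upright; its rim reaches 190 mm above the bench. Origin: wheel centre, on the spindle axis, 150 mm from the motor's middle
- wrench: bystander: steel wrench lying on the bench. Origin: underside
- flange: bystander: spare steel washer, 44 mm across, 8 mm thick. Origin: centre of the underside
- compound_bar: bystander: brown bar of polishing compound, 130 x 45 x 38 mm. Origin: centre of the underside
- doorknob: bystander: brass door knob standing on its rose, 54 mm across, 64 mm high. Origin: centre of the underside
- jar: bystander: amber glass jar, 72 mm across, 90 mm high. Origin: centre of the underside
- brush: bystander: hand brush lying on the bench. Origin: underside
- offcut: bystander: upright aluminium bar offcut, 28 mm across, 45 mm high. Origin: centre of the underside
There are look-alikes about, which are no part of the job. Leave any orange or red look-alike of the wheel_small alone.

How it is judged (in metres and radians):
On the way, in this order (a step that is already met when the one before it is completed fails the run):
1. the call button is pressed down (value of joint call above 0.0045 m), for 0.05 s.
2. the tool points at the hub of the middle-sized loose wheel and dwells there, button released (horizontal distance between the grasp point and wheel_medium_hub below 0.02 m and z of the grasp point in the frame of wheel_medium between 0.029 and 0.089 m and angle between the grasp point's own z axis and vertical above 2.34 rad and value of joint call below 0.002 m), for 1.5 s.
At the end, for the whole second after the job is handed in: The tool point stays over the middle of the empty spindle end (within 25 mm sideways, 5 to 65 mm above its top), the tool within about 45 degrees of straight down; the button is released; the three loose wheels lie still, within 8 mm of where they began (horizontal distance between the grasp point and bare_top below 0.025 m and z of the grasp point in the frame of bare between 0.015 and 0.075 m and angle between the grasp point's own z axis and vertical above 2.34 rad and value of joint call below 0.002 m and distance of each of wheel_large, wheel_medium, wheel_small from where it was at the start of the episode below 0.008 m and linear speed of each of wheel_large, wheel_medium, wheel_small below 0.02 m/s); the robot touches nothing.
It fails at once if a loose wheel is touched, shifted or lifted (contact force between any of the fingers, the arm and wheel_large above 0.3 N or distance of any of wheel_large, wheel_medium, wheel_small from where it was at the start of the episode above 0.008 m or contact force between any of the fingers, the arm and wheel_medium above 0.3 N or contact force between any of the fingers, the arm and wheel_small above 0.3 N).
It fails at once if the buffer, its spindle ends or its mounted wheel are touched (contact force between any of the fingers, the arm and buffer above 0.3 N or contact force between any of the fingers, the arm and bare above 0.3 N or contact force between any of the fingers, the arm and mounted above 0.3 N).
It fails at once if the tool point comes close above the hub of the wrong wheel (within 22 mm sideways, less than 75 mm above the bench) ((horizontal distance between the grasp point and wheel_large_hub below 0.022 m and height (world z) of the grasp point below 0.075 m) or (horizontal distance between the grasp point and wheel_small_hub below 0.022 m and height (world z) of the grasp point below 0.075 m)).
It fails at once if the tool point comes close above the middle of the mounted wheel (within 22 mm sideways, less than 235 mm above the bench) (horizontal distance between the grasp point and mounted below 0.022 m and height (world z) of the grasp point below 0.235 m).
It fails at once if a bystander is moved by more than 15 mm (distance of any of wrench, flange, compound_bar, doorknob, jar, brush, offcut from where it was at the start of the episode above 0.015 m).
It also fails if it takes over 64 s, if anything falls off the work surface, if the arm or the gripper's body presses on something with over 40 N, if the wrist force passes 120 N, or if a joint passes its speed limit or range.

ROBOT

A 6-joint arm with a two-finger parallel gripper is mounted at the origin on the work surface. World frame = base frame: x ahead of the robot, y to its left, z up, the work surface at z = 0. Lengths are in m, angles in degrees, forces in N, time in s.
With the tool pointing down it reaches from about 0.35 to 0.875 m from the base axis. Payload 4.2 kg.
Tool frame: the origin (TCP) lies between the finger pads, 19 mm behind the fingertips; this is the grasp point; z points along the fingers, y is the line along which they close (so a half turn about z gives the same grasp; the last joint's range is limited). The gripper opens to 87 mm and grips with 3 to 60 N. Pads are 19 mm wide; open, the fingers measure 117 mm over their backs; the gripper's body (75 mm by 190 mm) begins 51 mm behind the grasp point.
Start: joints at [86.895, 22.042, 0.453, 0, -68.411, -14.817], TCP at [0.192, 0.595, 0.241] pointing down, gripper open.
Joint ranges: [-179.83, 179.83], [-69.29, 118.12], [-61.27, 80.66], [-181.25, 117.63], [-171.15, -9.14], [-177.46, 177.46]. Speed limits (degrees/s): [159.86, 159.86, 180, 180, 180, 180].

INTERFACE

Orientations are given as a 3x3 rotation matrix whose columns are the frame's x, y, z axes.
In Python, from station import r gives the robot as it stands.
- The arm moves only by the tool move_arm, never from a script. Its argument "series" is a list of rows, each an object with "grip": the opening, from 0 (shut) to 1 (fully open); "xyz": the shift along the tool's x, y, z in mm, a list of three; "angular": the turn, a rotation vector about the tool's x, y, z in rad, a list of three. A call has 1 to 10 rows; each row is the pose to reach, as a shift and turn from the pose commanded when the call began, along the tool's axes at that moment; what a row does not reach only later rows make up. A row lasts 1/10 s, in which the tool goes at most 50 mm and 8.59 degrees, less where a joint would pass 70% of its speed; a pose out of reach is approached as far as the arm can. A call with a gripper value outside its range is refused whole. The fingers move at their own pace and stop on an object; the grip force is fixed at half the most. Time passes only in rows, so rows that repeat a pose let the fingers close. It gives the time, the measured TCP pose, the force, the opening and the grip force at its end, in the units of the state.
- r.sense(): the state, without advancing time (a new reading comes with each control period).
- r.capture(name): name is "scene" or "top"; returns a dict with "img" (480x640x3 uint8, red, green, blue), "camera_matrix" (3x3 intrinsics, pixels), "k1" (the pictures are not rectified: a ray, as slopes to the right and down, at radius r is drawn at 1 + k1 r^2 times it, then the intrinsics apply), "rvec" (rotation vector, rad) and "tvec" (3), from world to camera coordinates, as OpenCV has them. Camera axes: x right, y down, z forward; pixel columns grow to the right and rows downward; lengths in m; the calibration is good to about 2 mm. A picture is of the moment at which its call begins. There is no depth.
- r.finish_job(): hands the job in; it is judged then, once.
The state is a dict: "time_s": time; "joints": joint angles; "joint_velocities": joint speeds; "effort": joint torques, N m; "tcp_pos": TCP position; "ee_rot": TCP orientation; "wrist_force": force on the tool from outside, world axes, zero at the start; "moment": the same for the moment, N m; "gripper_width": opening from 0.0 (shut) to 1.0 (fully open); "gripper_force": force on a finger pad.
Only numpy, scipy, OpenCV 4.12 (cv2) and the standard library are available. Lean on these libraries where they do the work, as an engineer would, in place of code of your own. Each camera call takes 0.05 s, during which the arm holds its last target. There are 200 camera calls.

## Working session

There is one attempt and no reset: what is moved stays moved. The work goes in short steps, Python scripts to look and compute and a tool call to move; the robot and the scene stay as the last step left them, time stands still between calls to the robot, and variables do not carry over. Pictures are saved under pics/ and viewed, at most 10 in all, crops included, and the job is handed in when it is done.

Besides the shell and the picture viewer there is one more tool, called after "Emit:" as name([rows], argument=value, ...), one row to a line, values as JSON. move_arm: Moves the arm, as the interface text tells. Its arguments: {"type":"object","properties":{"series":{"type":"array"}},"required":["series"]}

```bash
mkdir -p pics; python3 - <<'E'
from station import r
import cv2,pickle
d={}
for n in("scene","top"):
    c=r.capture(n);d[n]=c;cv2.imwrite(f"pics/{n}0.png",c["img"][:,:,::-1]);print(n,c["camera_matrix"],c["k1"],c["rvec"],c["tvec"])
pickle.dump(d,open("cap0.pkl","wb"))
s=r.sense();print(s["time_s"],s["tcp_pos"],s["ee_rot"],s["gripper_width"])
E
```

```text
scene [[453.49168946   0.         321.01432435]
 [  0.         453.49168946 239.91866058]
 [  0.           0.           1.        ]] -0.06734430783414443 [ 2.01623077  0.79202473 -0.41776962] [-0.39230017 -0.06986211  1.38680877]
top [[456.07315668   0.         330.06451281]
 [  0.         456.07315668 236.29903531]
 [  0.           0.           1.        ]] -0.11285824987220666 [ 2.0911986  -2.14516063  0.21414073] [0.05141599 0.47293463 1.1179056 ]
0.1 [0.19215466 0.59421625 0.24027672] [[ 9.51438693e-01 -3.07837940e-01 -4.65593224e-04]
 [-3.07838261e-01 -9.51436816e-01 -1.89465378e-03]
 [ 1.40263783e-04  1.94597433e-03 -9.99998097e-01]] 0.9976975725304953
```

View pics/scene0.png

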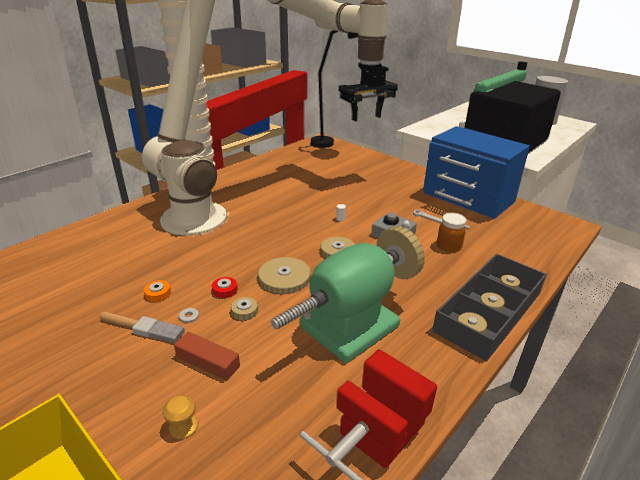

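View pics/top0.png

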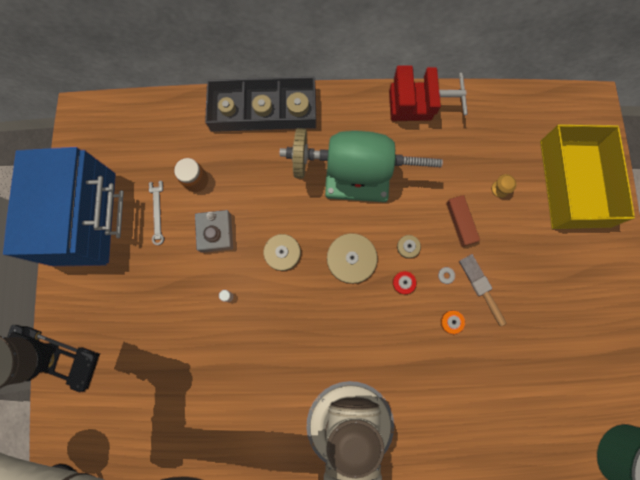

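Top view: loose wheels large (352,258), medium (282,252) and small (409,246). Possible mix-ups are the red ring (405,282), the orange ring (453,322), and the tray wheels (227,105), (263,104), (298,103). By description the medium wheel is (282,252). The call box button is at (212,233) with its lamp dome at (210,215). The bare spindle is on the right, around (420,161), and the mounted wheel is at (300,153). I'll check these in one close crop.

```bash
cat > h.py <<'E'
import numpy as np,cv2
def cam(c):
    R=cv2.Rodrigues(np.array(c["rvec"],float))[0];t=np.array(c["tvec"],float).ravel()
    return np.array(c["camera_matrix"]),np.array([c["k1"],0,0,0,0.]),R,t
def ray(c,uv):
    K,D,R,t=cam(c);p=cv2.undistortPoints(np.array([[uv]],float),K,D)[0,0]
    return -R.T@t,R.T@np.array([p[0],p[1],1])
def at(c,uv,z):
    o,d=ray(c,uv);return o+d*(z-o[2])/d[2]
def proj(c,p):
    K,D,R,t=cam(c);return cv2.projectPoints(np.array([p],float),R,t,K,D)[0].ravel()
def tri(c1,u1,c2,u2):
    o1,d1=ray(c1,u1);o2,d2=ray(c2,u2)
    s=np.linalg.lstsq(np.c_[d1,-d2],o2-o1,rcond=None)[0];a,b=o1+s[0]*d1,o2+s[1]*d2
    return (a+b)/2,np.linalg.norm(a-b)
E
python3 - <<'E'
import pickle,cv2,numpy as np
from h import *
d=pickle.load(open("cap0.pkl","rb"));T,S=d["top"],d["scene"]
for n,uv,z in[("med",(282,252),.024),("large",(352,258),.024),("small",(409,246),.024),("btn",(212,233),.06),("spA",(396,159),.13),("spB",(442,163),.13),("mnt",(300,153),.13),("jar",(188,173),.09)]:
    p=at(T,uv,z);print(n,p.round(4),proj(S,p).round(1))
a=T["img"][190:290,180:320];b=S["img"][190:270,310:430];e=T["img"][130:200,380:460]
f=lambda i,w,h:cv2.resize(i,(w,h),interpolation=cv2.INTER_CUBIC)
o=np.vstack([f(a,420,300),np.zeros((0,420,3),np.uint8)]);o=np.hstack([o,f(e,343,300)])
o2=np.hstack([f(b,450,300),np.zeros((300,313,3),np.uint8)])
cv2.imwrite("pics/crop1.png",np.vstack([o,o2])[:,:,::-1])
E
```

```text
med [0.4404 0.1648 0.024 ] [337.3 243.3]
large [ 0.4201 -0.016   0.024 ] [283.6 268.8]
small [ 0.4477 -0.1656  0.024 ] [243.9 302.1]
btn [0.4877 0.34   0.06  ] [390.3 214.8]
spA [ 0.6478 -0.1278  0.13  ] [321.5 297.1]
spB [ 0.6353 -0.2417  0.13  ] [273.2 323.7]
mnt [0.6691 0.1087 0.13  ] [400.2 251.6]
jar [0.6402 0.3995 0.09  ] [449.9 216.5]
```

View pics/crop1.png

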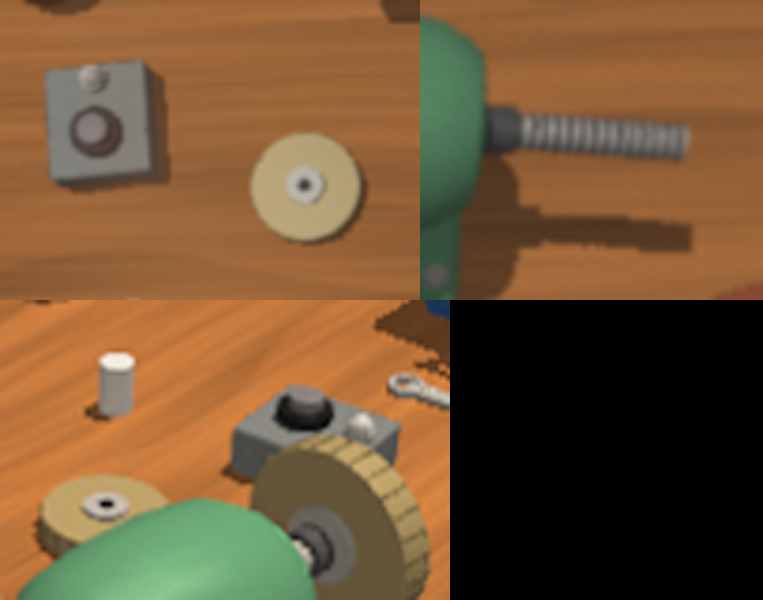

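The crop shows a plain tan wheel with its hub at top (281.3,251.7). The button top is at top (210.3,232.3) and scene (392.1,215.6), and the lamp dome is beyond it. The bare threaded shaft's middle is at top (423,162).

```bash
python3 - <<'E'
import pickle
from h import *
from station import r
d=pickle.load(open("cap0.pkl","rb"));T,S=d["top"],d["scene"]
b,e=tri(T,(210.3,232.3),S,(392.1,215.6));m=at(T,(281.3,251.7),.024);s=at(T,(423,162),.132)
m2=tri(T,(281.3,251.7),S,(310+105/3.75,190+204/3.75))
print(b,e,m,m2,s,proj(S,s))
q=r.sense();R=np.array(q["ee_rot"]);p=np.array(q["tcp_pos"])
for n,t in(("btn",[*b[:2],.18]),):print(n,R.T@(t-p)*1000)
E
```

```text
[0.49054959 0.34552174 0.05614617] 0.00014317848118617407 [0.44124278 0.16662005 0.024     ] (array([0.44172709, 0.1668378 , 0.02001604]), np.float64(0.0005338631565254003)) [ 0.63792878 -0.19392891  0.132     ] [293.31355267 310.62095227]
btn [360.45371482 144.64253131  60.60886617]
```

Emit:
move_arm([
  {"grip":0,"xyz":[36,14,0],"angular":[0,0,0]},
  {"grip":0,"xyz":[72,29,0],"angular":[0,0,0]},
  {"grip":0,"xyz":[115,46,10],"angular":[0,0,0]},
  {"grip":0,"xyz":[160,64,20],"angular":[0,0,0]},
  {"grip":0,"xyz":[205,82,30],"angular":[0,0,0]},
  {"grip":0,"xyz":[250,100,40],"angular":[0,0,0]},
  {"grip":0,"xyz":[290,116,50],"angular":[0,0,0]},
  {"grip":0,"xyz":[325,130,60],"angular":[0,0,0]},
  {"grip":0,"xyz":[360,145,60],"angular":[0,0,0]},
  {"grip":0,"xyz":[360,145,60],"angular":[0,0,0]},
])

```text
time_s: 1.1
tcp_pos: [0.4925, 0.3427, 0.1801]
ee_rot: [[0.95, -0.313, -0.001], [-0.313, -0.95, -0.002], [-0.001, 0.002, -1.0]]
wrist_force: [-0.6, 0.1, -0.1]
gripper_width: 0.169
gripper_force: 0.0
```

```bash
cat > look.py <<'E'
import sys,cv2
from h import *
from station import r
q=r.sense();R=np.array(q["ee_rot"]);p=np.array(q["tcp_pos"]);t=np.array(eval(sys.argv[1]))
print(q["time_s"],p.round(4),R.round(3).tolist(),q["gripper_width"],np.round(q["wrist_force"],2),"shift",(R.T@(t-p)*1000).round(1))
if len(sys.argv)>2:
    o=[]
    for n in("scene","top"):
        c=r.capture(n);tip=p+R[:,2]*.019;u=proj(c,tip);print(n,"tip",u.round(1))
        x,y=[int(v) for v in np.clip(u-[60,70],0,[519,339])];print("corner",x,y)
        o.append(cv2.resize(c["img"][y:y+140,x:x+120],(390,455),interpolation=cv2.INTER_CUBIC))
    cv2.imwrite(sys.argv[2],np.hstack(o)[:,:,::-1])
E
python3 look.py "[.4905,.3455,.085]" pics/a1.png
```

```text
1.1 [0.4925 0.3427 0.1801] [[0.95, -0.313, -0.001], [-0.313, -0.95, -0.002], [-0.001, 0.002, -1.0]] 0.16939195355911796 [-0.62  0.14 -0.09] shift [-2.7 -2.2 95.1]
scene tip [395.7 182.8]
corner 335 112
top tip [200.1 222.2]
corner 140 152
```

View pics/a1.png

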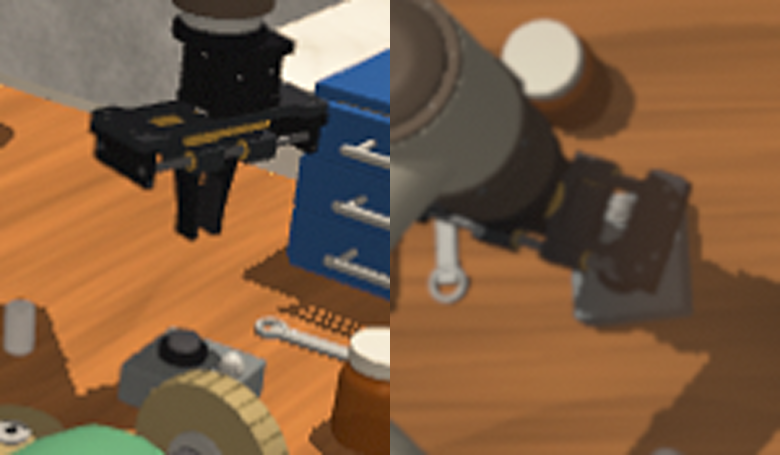

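The tip projects to scene (395.7,182.8), right on the fingers in the picture, so the calibration holds. The button is directly below, so I'm going down.

Emit:
move_arm([
  {"grip":0,"xyz":[-2,-2,20],"angular":[0,0,0]},
  {"grip":0,"xyz":[-3,-2,40],"angular":[0,0,0]},
  {"grip":0,"xyz":[-3,-2,60],"angular":[0,0,0]},
  {"grip":0,"xyz":[-3,-2,75],"angular":[0,0,0]},
  {"grip":0,"xyz":[-3,-2,85],"angular":[0,0,0]},
  {"grip":0,"xyz":[-3,-2,92],"angular":[0,0,0]},
  {"grip":0,"xyz":[-3,-2,95],"angular":[0,0,0]},
  {"grip":0,"xyz":[-3,-2,95],"angular":[0,0,0]},
])

```text
time_s: 2.0
tcp_pos: [0.4878, 0.349, 0.0863]
ee_rot: [[0.952, -0.307, 0.0], [-0.307, -0.952, 0.0], [0.0, -0.0, -1.0]]
wrist_force: [0.5, -0.2, 0.4]
gripper_width: 0.007
gripper_force: 0.0
```

Emit:
move_arm([
  {"grip":0,"xyz":[0,0,2],"angular":[0,0,0]},
  {"grip":0,"xyz":[0,0,4],"angular":[0,0,0]},
  {"grip":0,"xyz":[0,0,6],"angular":[0,0,0]},
  {"grip":0,"xyz":[0,0,8],"angular":[0,0,0]},
  {"grip":0,"xyz":[0,0,9],"angular":[0,0,0]},
  {"grip":0,"xyz":[0,0,10],"angular":[0,0,0]},
  {"grip":0,"xyz":[0,0,11],"angular":[0,0,0]},
])

```text
time_s: 2.7
tcp_pos: [0.4882, 0.3489, 0.0757]
ee_rot: [[0.952, -0.307, 0.001], [-0.307, -0.952, 0.0], [0.0, -0.001, -1.0]]
wrist_force: [-0.8, 0.1, 4.9]
gripper_width: 0.004
gripper_force: 2.2
```

Emit:
move_arm([
  {"grip":0,"xyz":[0,0,1],"angular":[0,0,0]},
  {"grip":0,"xyz":[0,0,2],"angular":[0,0,0]},
  {"grip":0,"xyz":[0,0,2],"angular":[0,0,0]},
])

```text
time_s: 3.0
tcp_pos: [0.4882, 0.349, 0.075]
ee_rot: [[0.952, -0.307, 0.001], [-0.307, -0.952, 0.0], [0.001, -0.001, -1.0]]
wrist_force: [-4.1, -1.6, 11.7]
gripper_width: 0.006
gripper_force: 5.8
```

```bash
python3 - <<'E'
from station import r
import cv2,numpy as np
c=r.capture("scene")["img"];o=np.load("cap0.pkl",allow_pickle=True)["scene"]["img"]
f=lambda i:cv2.resize(i[170:250,350:430],(390,390),interpolation=cv2.INTER_CUBIC)
cv2.imwrite("pics/press.png",np.hstack([f(o),f(c)])[:,:,::-1])
E
```

```text
(no output)
```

View pics/press.png

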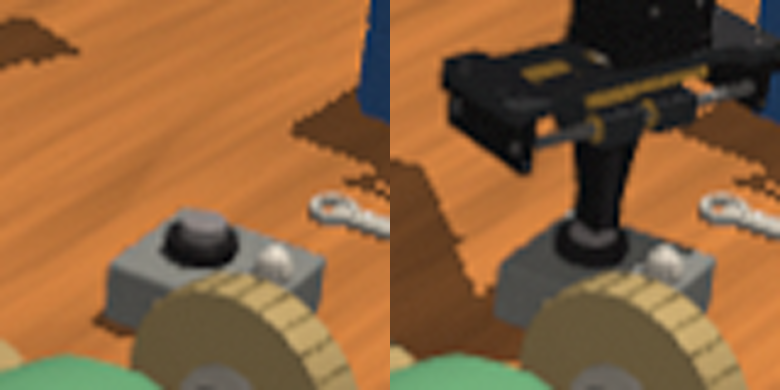

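It's stiff here, but I can't tell the button's end stop from the housing by eye. I'll back off in small steps and read the spring's force profile.

Emit:
move_arm([
  {"grip":0,"xyz":[0,0,-2],"angular":[0,0,0]},
  {"grip":0,"xyz":[0,0,-3],"angular":[0,0,0]},
  {"grip":0,"xyz":[0,0,-3],"angular":[0,0,0]},
  {"grip":0,"xyz":[0,0,-3],"angular":[0,0,0]},
])

```text
time_s: 3.45
tcp_pos: [0.4882, 0.3489, 0.0763]
ee_rot: [[0.951, -0.308, 0.0], [-0.308, -0.951, 0.0], [0.0, -0.001, -1.0]]
wrist_force: [-0.8, 0.4, 3.6]
gripper_width: 0.006
gripper_force: 2.1
```

Emit:
move_arm([
  {"grip":0,"xyz":[0,0,-2],"angular":[0,0,0]},
  {"grip":0,"xyz":[0,0,-2],"angular":[0,0,0]},
  {"grip":0,"xyz":[0,0,-2],"angular":[0,0,0]},
])

```text
time_s: 3.75
tcp_pos: [0.4882, 0.3489, 0.0782]
ee_rot: [[0.951, -0.308, 0.0], [-0.308, -0.951, 0.0], [0.0, -0.0, -1.0]]
wrist_force: [0.3, 0.7, 3.1]
gripper_width: 0.002
gripper_force: 1.5
```

Emit:
move_arm([
  {"grip":0,"xyz":[0,0,-2],"angular":[0,0,0]},
  {"grip":0,"xyz":[0,0,-2],"angular":[0,0,0]},
  {"grip":0,"xyz":[0,0,-2],"angular":[0,0,0]},
])

```text
time_s: 4.05
tcp_pos: [0.4881, 0.3489, 0.0802]
ee_rot: [[0.951, -0.308, 0.0], [-0.308, -0.951, 0.0], [0.0, -0.0, -1.0]]
wrist_force: [1.2, 0.9, 1.4]
gripper_width: 0.006
gripper_force: 0.9
```

Emit:
move_arm([
  {"grip":0,"xyz":[0,0,-6],"angular":[0,0,0]},
  {"grip":0,"xyz":[0,0,-6],"angular":[0,0,0]},
  {"grip":0,"xyz":[0,0,-6],"angular":[0,0,0]},
])

```text
time_s: 4.35
tcp_pos: [0.4875, 0.3484, 0.086]
ee_rot: [[0.951, -0.308, -0.001], [-0.308, -0.951, -0.001], [-0.001, 0.001, -1.0]]
wrist_force: [-0.2, 0.5, 0.3]
gripper_width: 0.007
gripper_force: 0.0
```

The force fell smoothly from 5 N to 0 over 6 mm (contact at TCP 0.081, stop at 0.075). So the button was fully pressed and is now released. Next is the medium hub: lift, go across, then down.

Emit:
move_arm([
  {"grip":0,"xyz":[0,0,-35],"angular":[0,0,0]},
  {"grip":0,"xyz":[0,10,-65],"angular":[0,0,0]},
  {"grip":0,"xyz":[3,45,-80],"angular":[0,0,0]},
  {"grip":0,"xyz":[6,90,-80],"angular":[0,0,0]},
  {"grip":0,"xyz":[9,130,-80],"angular":[0,0,0]},
  {"grip":0,"xyz":[12,165,-75],"angular":[0,0,0]},
  {"grip":0,"xyz":[12,187,-60],"angular":[0,0,0]},
  {"grip":0,"xyz":[12,187,-50],"angular":[0,0,0]},
  {"grip":0,"xyz":[12,187,-50],"angular":[0,0,0]},
])

```text
time_s: 5.25
tcp_pos: [0.4411, 0.1664, 0.1351]
ee_rot: [[0.951, -0.309, -0.002], [-0.309, -0.951, -0.002], [-0.002, 0.002, -1.0]]
wrist_force: [-0.5, -0.2, 0.7]
gripper_width: 0.004
gripper_force: 0.0
```

```bash
python3 look.py "[.4415,.1667,.063]" pics/a2.png
```

```text
5.25 [0.4411 0.1664 0.1351] [[0.951, -0.309, -0.002], [-0.309, -0.951, -0.002], [-0.002, 0.002, -1.0]] 0.003931710003412648 [-0.55 -0.18  0.71] shift [ 0.4 -0.6 72.1]
scene tip [339.  213.4]
corner 278 143
top tip [277.4 245.5]
corner 217 175
```

View pics/a2.png

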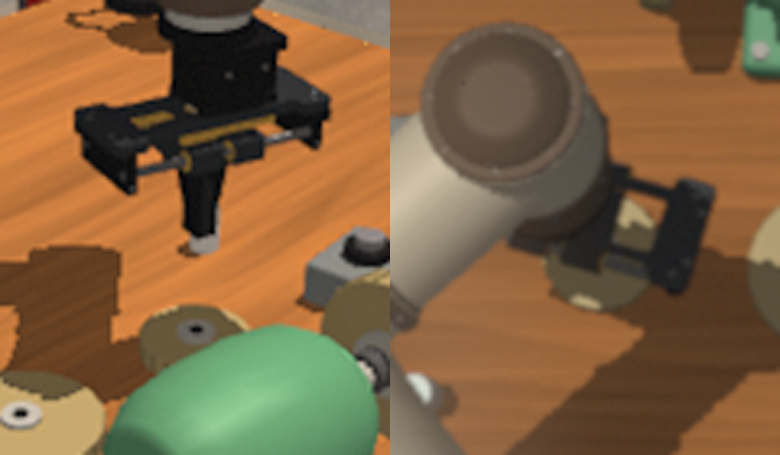

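The tip is above the hub of the medium wheel, and the box and offcut are clear. Going down 70 mm and dwelling.

Emit:
move_arm([
  {"grip":0,"xyz":[0,-1,20],"angular":[0,0,0]},
  {"grip":0,"xyz":[0,-1,40],"angular":[0,0,0]},
  {"grip":0,"xyz":[0,-1,55],"angular":[0,0,0]},
  {"grip":0,"xyz":[0,-1,65],"angular":[0,0,0]},
  {"grip":0,"xyz":[0,-1,70],"angular":[0,0,0]},
  {"grip":0,"xyz":[0,-1,71],"angular":[0,0,0]},
  {"grip":0,"xyz":[0,-1,71],"angular":[0,0,0]},
  {"grip":0,"xyz":[0,-1,71],"angular":[0,0,0]},
  {"grip":0,"xyz":[0,-1,71],"angular":[0,0,0]},
  {"grip":0,"xyz":[0,-1,71],"angular":[0,0,0]},
])

```text
time_s: 6.35
tcp_pos: [0.4423, 0.1682, 0.0657]
ee_rot: [[0.951, -0.308, 0.001], [-0.308, -0.951, 0.001], [0.001, -0.001, -1.0]]
wrist_force: [0.3, 0.3, -1.0]
gripper_width: 0.009
gripper_force: 0.0
```

Emit:
move_arm([
  {"grip":0,"xyz":[0,0,0],"angular":[0,0,0]},
  {"grip":0,"xyz":[0,0,0],"angular":[0,0,0]},
  {"grip":0,"xyz":[0,0,0],"angular":[0,0,0]},
  {"grip":0,"xyz":[0,0,0],"angular":[0,0,0]},
  {"grip":0,"xyz":[0,0,0],"angular":[0,0,0]},
  {"grip":0,"xyz":[0,0,0],"angular":[0,0,0]},
  {"grip":0,"xyz":[0,0,0],"angular":[0,0,0]},
  {"grip":0,"xyz":[0,0,0],"angular":[0,0,0]},
  {"grip":0,"xyz":[0,0,0],"angular":[0,0,0]},
  {"grip":0,"xyz":[0,0,0],"angular":[0,0,0]},
])

```text
time_s: 7.35
tcp_pos: [0.4422, 0.1681, 0.0653]
ee_rot: [[0.951, -0.308, 0.0], [-0.308, -0.951, 0.0], [0.0, -0.0, -1.0]]
wrist_force: [-0.9, -0.2, -1.2]
gripper_width: 0.008
gripper_force: 0.0
```

Emit:
move_arm([
  {"grip":0,"xyz":[0,0,0],"angular":[0,0,0]},
  {"grip":0,"xyz":[0,0,0],"angular":[0,0,0]},
  {"grip":0,"xyz":[0,0,0],"angular":[0,0,0]},
  {"grip":0,"xyz":[0,0,0],"angular":[0,0,0]},
  {"grip":0,"xyz":[0,0,0],"angular":[0,0,0]},
  {"grip":0,"xyz":[0,0,0],"angular":[0,0,0]},
  {"grip":0,"xyz":[0,0,0],"angular":[0,0,0]},
  {"grip":0,"xyz":[0,0,0],"angular":[0,0,0]},
  {"grip":0,"xyz":[0,0,0],"angular":[0,0,0]},
  {"grip":0,"xyz":[0,0,0],"angular":[0,0,0]},
])

```text
time_s: 8.35
tcp_pos: [0.4422, 0.1681, 0.0653]
ee_rot: [[0.951, -0.308, 0.0], [-0.308, -0.951, 0.0], [0.0, -0.0, -1.0]]
wrist_force: [-0.2, 0.5, -0.5]
gripper_width: 0.001
gripper_force: 0.0
```

Dwell done (over 2 s, tips about 22 mm above the hub). Now high up, then sideways in front of the buffer.

Emit:
move_arm([
  {"grip":0,"xyz":[0,0,-30],"angular":[0,0,0]},
  {"grip":0,"xyz":[0,0,-75],"angular":[0,0,0]},
  {"grip":0,"xyz":[0,0,-120],"angular":[0,0,0]},
  {"grip":0,"xyz":[0,0,-165],"angular":[0,0,0]},
  {"grip":0,"xyz":[0,0,-205],"angular":[0,0,0]},
  {"grip":0,"xyz":[0,0,-235],"angular":[0,0,0]},
  {"grip":0,"xyz":[10,31,-235],"angular":[0,0,0]},
  {"grip":0,"xyz":[22,68,-235],"angular":[0,0,0]},
  {"grip":0,"xyz":[36,110,-235],"angular":[0,0,0]},
  {"grip":0,"xyz":[50,153,-235],"angular":[0,0,0]},
])

```text
time_s: 9.35
tcp_pos: [0.4422, 0.0058, 0.3004]
ee_rot: [[0.952, -0.306, 0.0], [-0.306, -0.952, 0.0], [0.0, -0.0, -1.0]]
wrist_force: [1.2, 0.7, 0.7]
gripper_width: 0.003
gripper_force: 0.0
```

Emit:
move_arm([
  {"grip":0,"xyz":[13,40,0],"angular":[0,0,0]},
  {"grip":0,"xyz":[26,80,0],"angular":[0,0,0]},
  {"grip":0,"xyz":[38,118,0],"angular":[0,0,0]},
  {"grip":0,"xyz":[50,153,0],"angular":[0,0,0]},
  {"grip":0,"xyz":[61,189,0],"angular":[0,0,0]},
  {"grip":0,"xyz":[61,189,0],"angular":[0,0,0]},
  {"grip":0,"xyz":[61,189,0],"angular":[0,0,0]},
])

```text
time_s: 10.05
tcp_pos: [0.4421, -0.1921, 0.2998]
ee_rot: [[0.951, -0.31, -0.001], [-0.31, -0.951, 0.0], [-0.001, -0.0, -1.0]]
wrist_force: [-0.5, 0.3, -0.2]
gripper_width: 0.006
gripper_force: 0.0
```

```bash
python3 look.py "[.638,-.194,.24]"; python3 -c "
from station import r;print(r.sense()['joints'])"
```

```text
10.05 [ 0.4421 -0.1921  0.2998] [[0.951, -0.31, -0.001], [-0.31, -0.951, 0.0], [-0.001, -0.0, -1.0]] 0.005630411153877078 [-0.49  0.32 -0.19] shift [186.9 -58.9  59.7]
[-4.13819353e+00  5.63830771e+00 -1.30443483e+01 -1.92747634e-02
 -7.13665425e+01  7.60953237e+01]
```

Emit:
move_arm([
  {"grip":0,"xyz":[35,-11,0],"angular":[0,0,0]},
  {"grip":0,"xyz":[75,-24,0],"angular":[0,0,0]},
  {"grip":0,"xyz":[115,-36,10],"angular":[0,0,0]},
  {"grip":0,"xyz":[155,-49,25],"angular":[0,0,0]},
  {"grip":0,"xyz":[187,-59,45],"angular":[0,0,0]},
  {"grip":0,"xyz":[187,-59,60],"angular":[0,0,0]},
  {"grip":0,"xyz":[187,-59,60],"angular":[0,0,0]},
  {"grip":0,"xyz":[187,-59,60],"angular":[0,0,0]},
])

```text
time_s: 10.85
tcp_pos: [0.6386, -0.1919, 0.2406]
ee_rot: [[0.952, -0.306, -0.0], [-0.306, -0.952, -0.0], [-0.0, 0.0, -1.0]]
wrist_force: [-0.7, -0.5, 0.2]
gripper_width: 0.004
gripper_force: 0.0
```

```bash
python3 look.py "[.638,-.194,.180]" pics/a3.png
```

```text
10.85 [ 0.6386 -0.1919  0.2406] [[0.952, -0.306, -0.0], [-0.306, -0.952, -0.0], [-0.0, 0.0, -1.0]] 0.00410878677789826 [-0.7  -0.49  0.16] shift [ 0.1  2.2 60.6]
scene tip [293.4 271.1]
corner 233 201
top tip [429.8 147.8]
corner 369 77
```

View pics/a3.png

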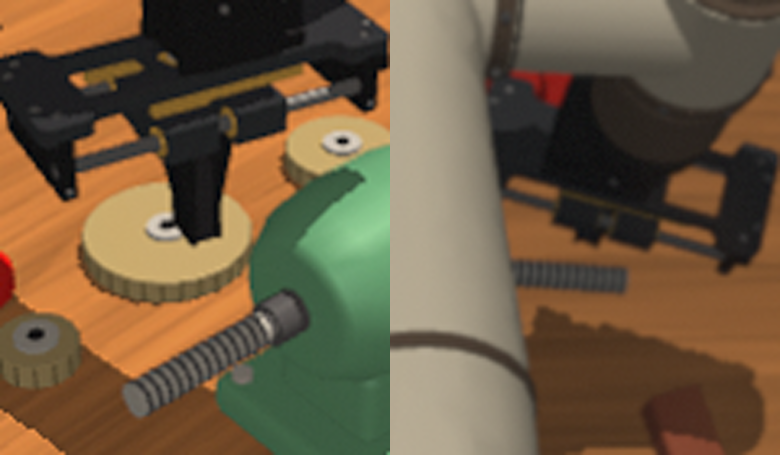

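The tip is straight above the shaft's middle: scene mid (294.5,312), expected (293,311). The motor and mounted wheel are clear. Going down 60 mm.

Emit:
move_arm([
  {"grip":0,"xyz":[0,2,15],"angular":[0,0,0]},
  {"grip":0,"xyz":[0,2,30],"angular":[0,0,0]},
  {"grip":0,"xyz":[0,2,42],"angular":[0,0,0]},
  {"grip":0,"xyz":[0,2,52],"angular":[0,0,0]},
  {"grip":0,"xyz":[0,2,58],"angular":[0,0,0]},
  {"grip":0,"xyz":[0,2,60],"angular":[0,0,0]},
  {"grip":0,"xyz":[0,2,60],"angular":[0,0,0]},
  {"grip":0,"xyz":[0,2,60],"angular":[0,0,0]},
  {"grip":0,"xyz":[0,2,60],"angular":[0,0,0]},
  {"grip":0,"xyz":[0,2,60],"angular":[0,0,0]},
])

```text
time_s: 11.95
tcp_pos: [0.6382, -0.1948, 0.1807]
ee_rot: [[0.951, -0.308, 0.001], [-0.308, -0.951, -0.0], [0.001, -0.0, -1.0]]
wrist_force: [-0.5, -1.5, -0.1]
gripper_width: 0.002
gripper_force: 0.0
```

```bash
python3 look.py "[.638,-.194,.180]"; python3 -c "
from station import r;print(r.finish_job())"
```

```text
11.95 [ 0.6382 -0.1948  0.1807] [[0.951, -0.308, 0.001], [-0.308, -0.951, -0.0], [0.001, -0.0, -1.0]] 0.0024240782710667247 [-0.49 -1.47 -0.13] shift [-0.4 -0.7  0.7]
the job is handed in; nothing more can be done
None
```

I pressed and released the call button, pointed at the medium wheel's hub for over two seconds, and handed the job in at about 12 s with the fingertips about 22 mm above the middle of the empty spindle end; no verdict was returned.

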